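# Set the four containers in their weighted stands

## Task

Get the microscope bench ready for a session so that nothing can be knocked over: set each of the four containers upright and fully down in the weighted stand made for it - the red-capped tube in the stand with the red insert, the blue-capped tube in the one with the blue insert, the amber vial in the low aluminium stand with the black insert and the brown dropper bottle in the wide green stand. Set them down, do not drop them or tip them over, and leave the petri dish, timer, needle pack and hand lens where they are.

Things in the scene. Friction and masses are not known exactly. Their poses are not given: they have to be found in the camera images.
- tube_red_mid (a point): sample tube with a red screw cap, upright on its own foot; 80 mm tall, clear body 15 mm in diameter, cap (top 14 mm) 18 mm. This point: on its axis, half-way up (40 mm above its foot); z up. Grip it from any side, by the upper half with fingertips at least 36 mm above its foot: its stand comes up to 31 mm above the foot when it is home.
- tube_blue_mid (a point): sample tube with a blue screw cap, upright on its own foot; 80 mm tall, clear body 15 mm in diameter, cap (top 14 mm) 18 mm. This point: on its axis, half-way up (40 mm above its foot); z up. Grip it from any side, by the upper half with fingertips at least 36 mm above its foot: its stand comes up to 31 mm above the foot when it is home.
- vial_mid (a point): amber vial with a black screw cap and a label, standing upright; 57 mm tall, body 23 mm in diameter up to 46 mm, cap 18 mm above that. This point: on its axis, half-way up (28.5 mm above its foot); z up. Hold it high, fingertips at least 22 mm above its foot: its stand comes up to 17 mm above the foot when it is home.
- bottle_mid (a point): brown dropper bottle with a black bulb and a label, standing upright; 102 mm tall, body 33 mm in diameter up to the shoulder at about 58 mm, cap ring 24 mm from 62 to 77 mm, bulb 13 mm above. This point: on its axis, half-way up (51 mm above its foot); z up. Grip the upper body, fingertips at least 28 mm above its foot: its stand comes up to 24 mm above the foot when home.
- stand_red_well (a point): weighted tube stand, a black round block with a bright red funnel-shaped insert; 36 mm high, foot 64 mm in diameter, does not shift. A tapered mouth, 33 mm wide at the top, leads into a round well 18.4 mm wide (straight below 24 mm over the bench) with a flat floor 5 mm over the bench. This point: centre of the well's floor; z up. For the red-capped tube.
- stand_blue_well (a point): weighted tube stand, a black round block with a bright blue funnel-shaped insert; 36 mm high, foot 64 mm in diameter, does not shift. A tapered mouth, 33 mm wide at the top, leads into a round well 18.4 mm wide (straight below 24 mm over the bench) with a flat floor 5 mm over the bench. This point: centre of the well's floor; z up. For the blue-capped tube.
- stand_vial_well (a point): weighted vial stand, a low bare-aluminium round block with a black funnel-shaped insert; 21 mm high, foot 68 mm in diameter, does not shift. A tapered mouth, 41 mm wide at the top, leads into a round well 26.4 mm wide (straight below 12 mm over the bench) with a flat floor 4 mm over the bench. This point: centre of the well's floor; z up. For the amber vial.
- stand_bottle_well (a point): weighted bottle stand, the widest one: a green round block with a white funnel-shaped insert; 29 mm high, foot 80 mm in diameter, does not shift. A tapered mouth, 52 mm wide at the top, leads into a round well 37 mm wide (straight below 18 mm over the bench) with a flat floor 5 mm over the bench. This point: centre of the well's floor; z up. For the dropper bottle.
- petri_dish: bystander, leave it where it is: closed petri dish, 59 mm in diameter, 15 mm high, loose; origin at the centre of its underside.
- timer: bystander, leave it where it is: white lab timer with three keys, 64 x 64 x 19 mm, loose; origin at the centre of its underside.
- needle_pack: bystander, leave it where it is: flat sterile pack with a needle, 94 x 27 x 11 mm (long side along its x), loose; origin at the centre of its underside.
- folding_lens: bystander, leave it where it is: folded black hand lens, 26 x 36 x 12 mm, loose; origin at the centre of its underside.

How it is judged:
By the outcome, as a careful person would: the job done as asked, in the order asked, and still so for the second after the job is handed in, with the robot touching nothing.
It also fails if it takes over 106 s, if anything falls off the work surface, if the arm or the gripper's body presses on something with over 40 N, if the wrist force passes 120 N, or if a joint passes its speed limit or range.

## Robot

A 7-joint arm with a two-finger parallel gripper is mounted at the origin on a cart in front of the work surface, level with it; the furniture and walls round the work are solid. World frame = base frame: x ahead of the robot, y to its left, z up, the work surface at z = 0. Lengths are in m, angles in rad, forces in N, time in s.
With the tool pointing down it reaches from about 0.425 to 0.925 m from the base axis. Payload 6.8 kg.
Tool frame: the origin (TCP) lies on the mounting face of the last link; the fingertips stand 173 mm ahead of it and the grasp point (between the pads) lies 155 mm ahead of it; z points along the fingers, y is the line along which they close (so a half turn about z gives the same grasp; the last joint's range is limited). The gripper opens to 85 mm and grips with 20 to 120 N. Pads are 22 mm wide; open, the fingers measure 114 mm over their backs; the gripper's body (76 mm by 85 mm) begins 54 mm behind the grasp point. The pads swing forward as they close: fully open they stand 13 mm farther back than shut.
Start: joints at [1.142, 0.477, 0.022, 1.555, -0.011, 1.109, -0.083], TCP at [0.213, -0.641, 0.405] pointing down, gripper open.
Joint ranges: [-2.96, 2.96], [-0.34, 2.1], [-1.41, 1.46], [0.24, 2.44], [-1.37, 4.51], [0.17, 1.92], [-2.96, 2.96]. Speed limits (rad/s): [2.39, 2.39, 3.14, 3.14, 3.14, 3.14, 3.14].

## Interface

Orientations are given as a rotation vector (axis times angle).
In Python, from bench import r gives the robot as it stands.
- The arm moves only by the tool arm_command, never from a script. Its argument "plan" is a list of rows, each an object of numbers: "claw": the closure, from 0 (fully open) to 1 (shut); "tx", "ty", "tz": the shift along the tool's x, y, z in m; "ax", "ay", "az": the turn, a rotation vector about the tool's x, y, z in degrees. A call has exactly 10 rows; each row shifts and turns the commanded pose from where the row before left it, along the tool's axes as they then stand; what a row does not reach is not made up. A row lasts 1/12 s, in which the tool goes at most 41.7 mm and 7.16 degrees, less where a joint would pass 70% of its speed; a pose out of reach is approached as far as the arm can. A call is refused whole if a number of a shift passes 0.0417 or a number of a turn 7.16, either way. A call with a gripper value outside its range is refused whole. The fingers move at their own pace and stop on an object; "squeeze" is the grip in N (left out, the last holds). Time passes only in rows, so rows that do not move let the fingers close, or fill a call up. It gives the time, the measured TCP pose, the force, the opening and the grip force at its end, in the units of the state.
- r.get_obs(): the state, without advancing time (a new reading comes with each control period).
- r.grab_frame(name): name is "scene" or "top" or "wrist"; returns the picture (420x560x3 uint8, red, green, blue); there is no depth.
- r.camera_model(name): a dict with "fx", "fy", "cx", "cy" (pixels), "position" and "orientation" of the camera in the world; the wrist camera has in their place "tool_from_camera" (4x4, takes a point from camera to tool coordinates, whose origin is the TCP and whose axes are the flange's). Camera axes: x right, y up, looking along -z (the intrinsics and any distortion apply to the point x, -y, -z); pixel columns grow to the right and rows downward; lengths in m; the calibration is good to about 2 mm. A picture is of the moment at which its call begins: read the wrist's pose just before it. camera_model takes no time and is no camera call.
- r.hand_in(): hands the job in; it is judged then, once.
Trained networks look in the newest picture that a camera, given by its name, has taken for a name from the list of things; names that differ only in an ending like _2 or _b are one class to them, and where a whole thing is asked for, a point or a joint stands for the part that bears it (a point fixed in the world has none). Each returns a list of dicts, best first, with "confidence" (0 to 1); they miss things now and then, are a little off and sometimes report something else, mostly with a low value. They report only what shows in the picture. A call takes as long as a camera call.
- r.boxes_of(target, camera): "location" ([x, y, z] in m, in the coordinates of the camera as it stood for that picture, good to about 4 mm: the middle of the surface that is visible of it).
- r.tip_of(target, camera): "location" ([x, y, z] in m, in the coordinates of the camera as it stood for that picture, good to about 4 mm: a listed point, or the origin of a listed thing).
The state is a dict: "clock": time; "joints": joint angles; "qvel": joint speeds; "tau": joint torques, N m; "tcp_pos": TCP position; "orientation": TCP orientation; "contact_force": force on the tool from outside, world axes, zero at the start; "moment": the same for the moment, N m; "grip_width": finger opening in m; "gripper_force": force on a finger pad.
Only numpy, scipy, OpenCV 4.12 (cv2) and the standard library are available. Lean on these libraries where they do the work, as an engineer would, in place of code of your own. Each camera call takes 0.05 s, during which the arm holds its last target. There are 200 camera calls.

## Working session

There is one attempt and no reset: what is moved stays moved. The work goes in short steps, Python scripts to look and compute and a tool call to move; the robot and the scene stay as the last step left them, time stands still between calls to the robot, and variables do not carry over. Pictures are saved under pics/ and viewed, at most 14 in all, crops included, and the job is handed in when it is done.

Besides the shell and the picture viewer there is one more tool, called after "Call:" in YAML: its name, and indented under it one key for each argument. arm_command: Moves the arm, as the interface text tells. Its arguments: {"type":"object","properties":{"plan":{"type":"array","items":{"type":"object","properties":{"claw":{"type":"number"},"tx":{"type":"number"},"ty":{"type":"number"},"tz":{"type":"number"},"ax":{"type":"number"},"ay":{"type":"number"},"az":{"type":"number"}}}},"squeeze":{"type":"number"}},"required":["plan"]}

```bash
mkdir -p pics; ls
cat > h.py <<'E'
import numpy as np, cv2
from scipy.spatial.transform import Rotation as R
from bench import r
def cam_T(n,obs=None):
    m=r.camera_model(n); T=np.eye(4)
    if 'tool_from_camera' in m:
        o=obs or r.get_obs(); T[:3,:3]=R.from_rotvec(o['orientation']).as_matrix(); T[:3,3]=o['tcp_pos']
        return T@np.array(m['tool_from_camera'])
    q=np.array(m['orientation'])
    T[:3,:3]=R.from_rotvec(q).as_matrix() if q.shape==(3,) else (q if q.shape==(3,3) else R.from_quat(q).as_matrix())
    T[:3,3]=m['position']; return T
def tip(t,n,T,f='tip_of'):
    return [(round(d['confidence'],2),np.round((T@np.r_[d['location'],1])[:3],4).tolist()) for d in getattr(r,f)(t,n)][:3]
def save(n,name):
    im=r.grab_frame(n); cv2.imwrite(f'pics/{name}.png',im[:,:,::-1]); return im
E
python3 - <<'E'
from h import *
for n in('scene','top','wrist'): print(n,r.camera_model(n))
o=r.get_obs(); print(o)
save('scene','s0')
for n in ('top','scene'):
    T=cam_T(n); save(n,n+'0')
    for t in ['tube_red_mid','tube_blue_mid','vial_mid','bottle_mid','stand_red_well','stand_blue_well','stand_vial_well','stand_bottle_well','petri_dish','timer','needle_pack','folding_lens']:
        print(n,t,tip(t,n,T))
E
```

```text
pics
scene {'fx': 442.17859506717195, 'fy': 442.17859506717195, 'cx': 279.61643055483626, 'cy': 219.80695810814257, 'position': array([ 0.10432137, -0.58530587,  0.44309277]), 'orientation': array([ 1.11674187, -0.3101819 , -0.52326858])}
top {'fx': 516.8688577391092, 'fy': 516.8688577391092, 'cx': 272.6567068747299, 'cy': 208.47521801646843, 'position': array([0.44723102, 0.0651917 , 1.08283086]), 'orientation': array([ 0.0679509 , -0.03506756, -1.55437617])}
wrist {'fx': 352.0022722208744, 'fy': 352.0022722208744, 'cx': 277.4973978356332, 'cy': 213.43263136577053, 'tool_from_camera': array([[-3.54279093e-05,  9.52364809e-01,  3.04961095e-01,
         7.70730027e-02],
       [ 9.99999984e-01, -1.95857658e-05,  1.77336400e-04,
         6.58940160e-04],
       [ 1.74861844e-04,  3.04961096e-01, -9.52364793e-01,
         3.11700216e-02],
       [ 0.00000000e+00,  0.00000000e+00,  0.00000000e+00,
         1.00000000e+00]])}
{'clock': 0.0, 'joints': array([ 1.14192529,  0.47781976,  0.02234838,  1.55647979, -0.01149494,
        1.10928195, -0.08310385]), 'qvel': array([ 0.00098856, -0.00
[... 1239 characters left out ...]
red_mid [(0.8, [0.4687, 0.1536, 0.043])]
scene tube_blue_mid [(0.73, [0.4033, 0.2412, 0.0384])]
scene vial_mid [(0.7, [0.4769, -0.0877, 0.0292])]
scene bottle_mid [(0.64, [0.539, 0.1723, 0.0039]), (0.6, [0.4764, 0.0466, 0.05])]
scene stand_red_well [(0.57, [0.6292, 0.0347, 0.0026])]
scene stand_blue_well [(0.98, [0.5856, -0.0681, 0.0079])]
scene stand_vial_well [(0.62, [0.6208, 0.1943, 0.0065])]
scene stand_bottle_well [(0.79, [0.5512, 0.2782, 0.0058])]
scene petri_dish [(0.83, [0.5335, 0.0054, 0.0036])]
scene timer [(0.77, [0.5383, 0.1729, 0.0018])]
scene needle_pack [(0.78, [0.4789, 0.2574, -0.0008]), (0.16, [0.5223, -0.1261, 0.0015])]
scene folding_lens [(0.89, [0.5231, -0.1262, 0.0028])]
```

View pics/s0.png

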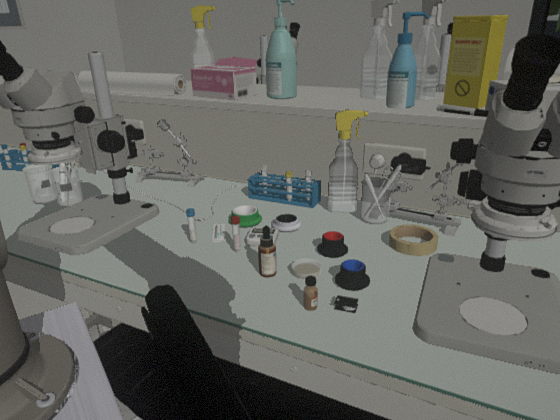

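View pics/top0.png

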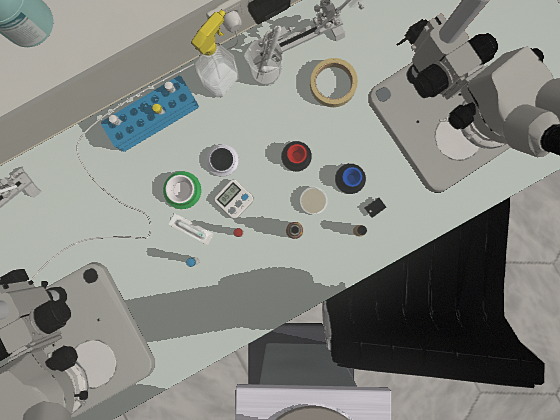

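The scene picture shows all four containers upright: red tube (236,232), blue tube (192,225), bottle (267,258) and vial (311,295). The four stands are clear, and a spray bottle stands behind them at (345,160). The top picture agrees, with the microscopes left and right. Next I refine the positions by colour and triangulate the tall obstacles.

```bash
cat >> h.py <<'E'
def ray(n,uv,T):
    m=r.camera_model(n); d=np.array([(uv[0]-m['cx'])/m['fx'],-(uv[1]-m['cy'])/m['fy'],-1]); return T[:3,3],T[:3,:3]@d
def atz(n,uv,z,T):
    p,d=ray(n,uv,T); return p+d*(z-p[2])/d[2]
def tri(u1,u2):
    p,d=ray('scene',u1,cam_T('scene'));q,e=ray('top',u2,cam_T('top'))
    s=np.linalg.lstsq(np.c_[d,-e],q-p,rcond=None)[0];a=p+d*s[0];b=q+e*s[1];return np.round((a+b)/2,3),round(np.linalg.norm(a-b),3)
E
python3 - <<'E'
from h import *
print('spray head',tri((350,118),(210,32))); print('spray base',atz('top',(217,82),0.05,cam_T('top')))
print('mic eyepiece',tri((532,55),(541,130)), 'head', tri((515,215),(462,118)))
print('cup',tri((377,162),(265,40)))
T=cam_T('top'); im=cv2.imread('pics/top0.png'); hsv=cv2.cvtColor(im,cv2.COLOR_BGR2HSV)
H,S,V=cv2.split(hsv)
def comp(mask,c,w,z,name):
    m=np.zeros_like(mask); x,y=c; m[y-w:y+w,x-w:x+w]=mask[y-w:y+w,x-w:x+w]
    p=cv2.findNonZero(m.astype(np.uint8)); (cx,cy),rad=cv2.minEnclosingCircle(p); mu=p.reshape(-1,2).mean(0)
    print(name,len(p),'circ',np.round(atz('top',(cx,cy),z,T),4),'r mm',round(rad*(1.083-z)/517*1000,1),'mean',np.round(atz('top',mu,z,T)[:2],4))
red=((H<8)|(H>172))&(S>120)&(V>60); blue=(H>100)&(H<125)&(S>120)&(V>60)
green=(H>45)&(H<80)&(S>130)
comp(red,(296,155),18,.036,'redstand'); comp(blue,(350,178),18,.036,'bluestand')
comp(green,(182,190),25,.029,'botstand'); comp((V<70),(223,158),13,.021,'vialstand')
comp(red,(238,232),9,.08,'redcap'); comp(blue,(191,262),9,.08,'bluecap')
for g,w,n in(((360,230),45,'vial'),((295,230),45,'bot')):
    x,y=g; cv2.imwrite(f'pics/c_{n}.png',cv2.resize(im[y-w:y+w,x-w:x+w],(360,360)))
E
```

```text
spray head (array([0.801, 0.195, 0.229]), np.float64(0.001))
spray base [0.77193267 0.20525312 0.05      ]
mic eyepiece (array([ 0.611, -0.291,  0.394]), np.float64(0.029)) head (array([ 0.686, -0.266,  0.172]), np.float64(0.04))
cup (array([0.818, 0.109, 0.142]), np.float64(0.012))
redstand 270 circ [0.6303 0.0409 0.036 ] r mm 19.7 mean [0.6292 0.0414]
bluestand 256 circ [ 0.5837 -0.0724  0.036 ] r mm 19.6 mean [ 0.5827 -0.0713]
botstand 326 circ [0.5525 0.2757 0.029 ] r mm 38.2 mean [0.5526 0.2616]
vialstand 385 circ [0.6187 0.1964 0.021 ] r mm 22.9 mean [0.6187 0.1962]
redcap 54 circ [0.4663 0.1543 0.08  ] r mm 7.8 mean [0.4663 0.1541]
bluecap 13 circ [0.4067 0.2462 0.08  ] r mm 7.8 mean [0.407  0.2459]
```

Call:
arm_command:
  plan:
    - {"claw": 0, "az": 6.13}
    - {"claw": 0, "az": 6.13}
    - {"claw": 0, "az": 6.13}
    - {"tx": 0.017, "ty": -0.0365}
    - {"tx": 0.017, "ty": -0.0365}
    - {"tx": 0.017, "ty": -0.0365}
    - {"tx": 0.017, "ty": -0.0365}
    - {"tx": 0.017, "ty": -0.0365}
    - {"tx": 0.017, "ty": -0.0365}
    - {"tx": 0.017, "ty": -0.0365}

```text
invalid input at $.plan[0]: expected keys claw, tx, ty, tz, ax, ay, az
```

Call:
arm_command:
  plan:
    - {"claw": 0, "tx": 0, "ty": 0, "tz": 0, "ax": 0, "ay": 0, "az": 6.13}
    - {"claw": 0, "tx": 0, "ty": 0, "tz": 0, "ax": 0, "ay": 0, "az": 6.13}
    - {"claw": 0, "tx": 0, "ty": 0, "tz": 0, "ax": 0, "ay": 0, "az": 6.13}
    - {"claw": 0, "tx": 0.017, "ty": -0.0365, "tz": 0, "ax": 0, "ay": 0, "az": 0}
    - {"claw": 0, "tx": 0.017, "ty": -0.0365, "tz": 0, "ax": 0, "ay": 0, "az": 0}
    - {"claw": 0, "tx": 0.017, "ty": -0.0365, "tz": 0, "ax": 0, "ay": 0, "az": 0}
    - {"claw": 0, "tx": 0.017, "ty": -0.0365, "tz": 0, "ax": 0, "ay": 0, "az": 0}
    - {"claw": 0, "tx": 0.017, "ty": -0.0365, "tz": 0, "ax": 0, "ay": 0, "az": 0}
    - {"claw": 0, "tx": 0.017, "ty": -0.0365, "tz": 0, "ax": 0, "ay": 0, "az": 0}
    - {"claw": 0, "tx": 0.017, "ty": -0.0365, "tz": 0, "ax": 0, "ay": 0, "az": 0}

```text
clock: 2.18
tcp_pos: [0.3323, -0.3832, 0.405]
orientation: [3.141, -0.001, 0.001]
contact_force: [2.3, -0.4, -0.6]
grip_width: 0.0848
gripper_force: 0.0
```

Call:
arm_command:
  plan:
    - {"claw": 0, "tx": 0.017, "ty": -0.0365, "tz": 0, "ax": 0, "ay": 0, "az": 0}
    - {"claw": 0, "tx": 0.017, "ty": -0.0365, "tz": 0, "ax": 0, "ay": 0, "az": 0}
    - {"claw": 0, "tx": 0.017, "ty": -0.0365, "tz": 0, "ax": 0, "ay": 0, "az": 0}
    - {"claw": 0, "tx": 0.017, "ty": -0.0365, "tz": 0, "ax": 0, "ay": 0, "az": 0}
    - {"claw": 0, "tx": 0.017, "ty": -0.0365, "tz": 0, "ax": 0, "ay": 0, "az": 0}
    - {"claw": 0, "tx": 0.005, "ty": -0.039, "tz": 0.007, "ax": 0, "ay": 0, "az": 0}
    - {"claw": 0, "tx": 0.005, "ty": -0.039, "tz": 0.007, "ax": 0, "ay": 0, "az": 0}
    - {"claw": 0, "tx": 0.005, "ty": -0.039, "tz": 0.007, "ax": 0, "ay": 0, "az": 0}
    - {"claw": 0, "tx": 0.005, "ty": -0.039, "tz": 0.007, "ax": 0, "ay": 0, "az": 0}
    - {"claw": 0, "tx": 0.005, "ty": -0.039, "tz": 0.007, "ax": 0, "ay": 0, "az": 0}

```text
clock: 3.02
tcp_pos: [0.4418, -0.0058, 0.3698]
orientation: [3.141, -0.001, 0.002]
contact_force: [0.6, 0.5, -0.1]
grip_width: 0.0855
gripper_force: 0.0
```

Call:
arm_command:
  plan:
    - {"claw": 0, "tx": 0.005, "ty": -0.039, "tz": 0.007, "ax": 0, "ay": 0, "az": 0}
    - {"claw": 0, "tx": 0.005, "ty": -0.039, "tz": 0.007, "ax": 0, "ay": 0, "az": 0}
    - {"claw": 0, "tx": 0.005, "ty": -0.039, "tz": 0.007, "ax": 0, "ay": 0, "az": 0}
    - {"claw": 0, "tx": 0.005, "ty": -0.039, "tz": 0.007, "ax": 0, "ay": 0, "az": 0}
    - {"claw": 0, "tx": 0, "ty": 0, "tz": 0, "ax": 0, "ay": 0, "az": 0}
    - {"claw": 0, "tx": 0, "ty": 0, "tz": 0, "ax": 0, "ay": 0, "az": 0}
    - {"claw": 0, "tx": 0, "ty": 0, "tz": 0, "ax": 0, "ay": 0, "az": 0}
    - {"claw": 0, "tx": 0, "ty": 0, "tz": 0, "ax": 0, "ay": 0, "az": 0}
    - {"claw": 0, "tx": 0, "ty": 0, "tz": 0, "ax": 0, "ay": 0, "az": 0}
    - {"claw": 0, "tx": 0, "ty": 0, "tz": 0, "ax": 0, "ay": 0, "az": 0}

```text
clock: 3.85
tcp_pos: [0.4621, 0.1471, 0.3419]
orientation: [3.141, -0.004, 0.001]
contact_force: [-0.0, 0.7, 0.0]
grip_width: 0.0856
gripper_force: 0.0
```

Run:
```python
from h import *
o=r.get_obs(); print(o['clock'],o['joints'].round(2),o['tcp_pos'])
T=cam_T('wrist',o); save('wrist','w1')
for t in ['tube_red_mid','tube_blue_mid','bottle_mid','stand_red_well','stand_vial_well','stand_bottle_well']:
    print(t,tip(t,'wrist',T))
np.save('w1T.npy',T)
```

```text
3.85 [-0.06  0.28 -0.44  2.04  0.16  0.86 -2.16] [0.46214564 0.14710033 0.3419239 ]
tube_red_mid [(0.94, [0.4645, 0.1512, 0.0377])]
tube_blue_mid [(0.56, [0.4049, 0.245, 0.0413])]
bottle_mid [(0.86, [0.4743, 0.0402, 0.0504])]
stand_red_well []
stand_vial_well []
stand_bottle_well [(0.59, [0.5539, 0.277, 0.0022])]
```

View pics/w1.png

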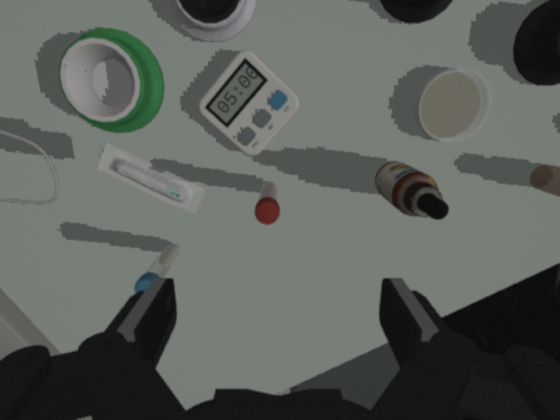

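The wrist picture shows the red cap at (267,211), blue cap at (147,285), bottle bulb at (434,206) and green stand mouth at (100,82), all undisturbed.

Run:
```python
from h import *
T=np.load('w1T.npy'); im=cv2.imread('pics/w1.png'); H,S,V=cv2.split(cv2.cvtColor(im,cv2.COLOR_BGR2HSV))
def c(m,x,y,w,z,n):
    q=np.zeros_like(m);q[y-w:y+w,x-w:x+w]=m[y-w:y+w,x-w:x+w];p=cv2.findNonZero(q.astype(np.uint8));u,rd=cv2.minEnclosingCircle(p);print(n,np.round(u,1),round(rd,1),atz('wrist',u,z,T).round(4))
c(((H<8)|(H>172))&(S>120)&(V>50),267,211,25,.076,'red'); c((H>95)&(H<125)&(S>100)&(V>50),147,283,25,.076,'blue')
print('bulb',atz('wrist',(435,206),.1,T),'botstand',atz('wrist',(100,82),.029,T))
```

```text
red [267.  210.3] 12.7 [0.4667 0.1534 0.076 ]
blue [146.5 283.5] 12.9 [0.4097 0.2442 0.076 ]
bulb [0.47669586 0.04767416 0.1       ] botstand [0.5533264  0.27905319 0.029     ]
```

Call:
arm_command:
  squeeze: 30
  plan:
    - {"claw": 0, "tx": 0.005, "ty": -0.0065, "tz": 0.025, "ax": 0, "ay": 0, "az": 0}
    - {"claw": 0, "tx": 0, "ty": 0, "tz": 0.03, "ax": 0, "ay": 0, "az": 0}
    - {"claw": 0, "tx": 0, "ty": 0, "tz": 0.03, "ax": 0, "ay": 0, "az": 0}
    - {"claw": 0, "tx": 0, "ty": 0, "tz": 0.025, "ax": 0, "ay": 0, "az": 0}
    - {"claw": 0, "tx": 0, "ty": 0, "tz": 0.015, "ax": 0, "ay": 0, "az": 0}
    - {"claw": 0, "tx": 0, "ty": 0, "tz": 0, "ax": 0, "ay": 0, "az": 0}
    - {"claw": 0.4, "tx": 0, "ty": 0, "tz": 0, "ax": 0, "ay": 0, "az": 0}
    - {"claw": 0.6, "tx": 0, "ty": 0, "tz": 0, "ax": 0, "ay": 0, "az": 0}
    - {"claw": 0.65, "tx": 0, "ty": 0, "tz": 0, "ax": 0, "ay": 0, "az": 0}
    - {"claw": 0.65, "tx": 0, "ty": 0, "tz": 0, "ax": 0, "ay": 0, "az": 0}

```text
clock: 5.03
tcp_pos: [0.4675, 0.155, 0.2179]
orientation: [-3.141, 0.001, -0.004]
contact_force: [0.3, -0.1, -0.1]
grip_width: 0.0386
gripper_force: 0.0
```

Call:
arm_command:
  squeeze: 30
  plan:
    - {"claw": 0.72, "tx": 0, "ty": 0, "tz": 0, "ax": 0, "ay": 0, "az": 0}
    - {"claw": 0.78, "tx": 0, "ty": 0, "tz": 0, "ax": 0, "ay": 0, "az": 0}
    - {"claw": 0.84, "tx": 0, "ty": 0, "tz": 0, "ax": 0, "ay": 0, "az": 0}
    - {"claw": 0.9, "tx": 0, "ty": 0, "tz": 0, "ax": 0, "ay": 0, "az": 0}
    - {"claw": 1, "tx": 0, "ty": 0, "tz": 0, "ax": 0, "ay": 0, "az": 0}
    - {"claw": 1, "tx": 0, "ty": 0, "tz": 0, "ax": 0, "ay": 0, "az": 0}
    - {"claw": 1, "tx": 0, "ty": 0, "tz": 0, "ax": 0, "ay": 0, "az": 0}
    - {"claw": 1, "tx": 0, "ty": 0, "tz": 0, "ax": 0, "ay": 0, "az": 0}
    - {"claw": 1, "tx": 0, "ty": 0, "tz": 0, "ax": 0, "ay": 0, "az": 0}
    - {"claw": 1, "tx": 0, "ty": 0, "tz": 0, "ax": 0, "ay": 0, "az": 0}

```text
clock: 5.87
tcp_pos: [0.4675, 0.155, 0.2173]
orientation: [-3.141, 0.001, -0.002]
contact_force: [-0.5, -0.2, 6.6]
grip_width: 0.0168
gripper_force: 29.2
```

Call:
arm_command:
  plan:
    - {"claw": 1, "tx": 0, "ty": 0, "tz": -0.02, "ax": 0, "ay": 0, "az": 0}
    - {"claw": 1, "tx": 0, "ty": 0, "tz": -0.03, "ax": 0, "ay": 0, "az": 0}
    - {"claw": 1, "tx": 0.01, "ty": 0.007, "tz": -0.03, "ax": 0, "ay": 0, "az": 0}
    - {"claw": 1, "tx": 0.025, "ty": 0.018, "tz": -0.01, "ax": 0, "ay": 0, "az": 0}
    - {"claw": 1, "tx": 0.028, "ty": 0.02, "tz": 0, "ax": 0, "ay": 0, "az": 0}
    - {"claw": 1, "tx": 0.028, "ty": 0.02, "tz": 0, "ax": 0, "ay": 0, "az": 0}
    - {"claw": 1, "tx": 0.028, "ty": 0.02, "tz": 0, "ax": 0, "ay": 0, "az": 0}
    - {"claw": 1, "tx": 0.025, "ty": 0.017, "tz": 0, "ax": 0, "ay": 0, "az": 0}
    - {"claw": 1, "tx": 0.0175, "ty": 0.012, "tz": 0, "ax": 0, "ay": 0, "az": 0}
    - {"claw": 1, "tx": 0, "ty": 0, "tz": 0, "ax": 0, "ay": 0, "az": 0}

```text
clock: 6.7
tcp_pos: [0.6315, 0.0365, 0.3062]
orientation: [3.14, -0.01, 0.003]
contact_force: [0.8, -0.5, 0.2]
grip_width: 0.0166
gripper_force: 29.3
```

Run:
```python
from h import *
o=r.get_obs(); print(o['tcp_pos'],o['gripper_force'])
T=cam_T('wrist',o); save('wrist','w2'); np.save('w2T.npy',T)
for t in ['tube_red_mid','stand_red_well','stand_blue_well']: print(t,tip(t,'wrist',T))
```

```text
[0.63145618 0.03650102 0.30622464] 29.280952513217926
tube_red_mid [(0.69, [0.6288, 0.0349, 0.1277]), (0.63, [0.5386, 0.1699, -0.0008])]
stand_red_well [(0.69, [0.6292, 0.0371, 0.0023])]
stand_blue_well [(0.61, [0.5818, -0.0702, 0.0071])]
```

View pics/w2.png

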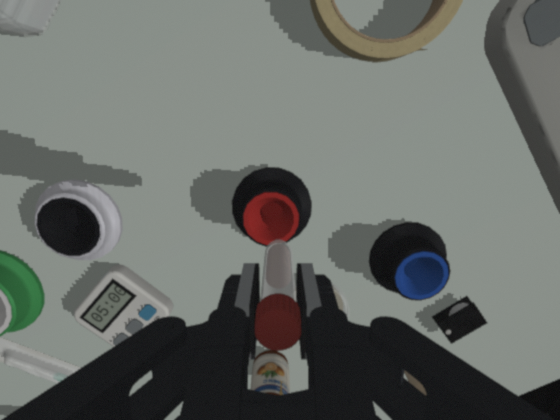

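The tube hangs straight in the fingers (foot near (278,245)). The red mouth is centred at about (271,218), the blue mouth at (421,275) and the vial stand mouth at (70,225).

Run:
```python
from h import *
T=np.load('w2T.npy')
for n,u,z in(('red',(271,218),.036),('blue',(421,275),.036),('vial',(70,225),.021)): print(n,atz('wrist',u,z,T).round(4))
o=r.get_obs();print(o['tcp_pos'],o['orientation'])
print('tube foot at its height', atz('wrist',(278,248),.089,T))
```

```text
red [0.6293 0.0398 0.036 ]
blue [ 0.5832 -0.073   0.036 ]
vial [0.6197 0.1939 0.021 ]
[0.62761733 0.04184781 0.30637572] [-3.14106920e+00 -1.85512990e-03  2.00194171e-03]
tube foot at its height [0.62880049 0.03498116 0.089     ]
```

Call:
arm_command:
  plan:
    - {"claw": 1, "tx": 0.003, "ty": 0.001, "tz": 0, "ax": 0, "ay": 0, "az": 0}
    - {"claw": 1, "tx": 0, "ty": 0, "tz": 0.015, "ax": 0, "ay": 0, "az": 0}
    - {"claw": 1, "tx": 0, "ty": 0, "tz": 0.02, "ax": 0, "ay": 0, "az": 0}
    - {"claw": 1, "tx": 0, "ty": 0, "tz": 0.02, "ax": 0, "ay": 0, "az": 0}
    - {"claw": 1, "tx": 0, "ty": 0, "tz": 0.01, "ax": 0, "ay": 0, "az": 0}
    - {"claw": 1, "tx": 0, "ty": 0, "tz": 0.006, "ax": 0, "ay": 0, "az": 0}
    - {"claw": 1, "tx": 0, "ty": 0, "tz": 0.005, "ax": 0, "ay": 0, "az": 0}
    - {"claw": 1, "tx": 0, "ty": 0, "tz": 0.004, "ax": 0, "ay": 0, "az": 0}
    - {"claw": 1, "tx": 0, "ty": 0, "tz": 0.001, "ax": 0, "ay": 0, "az": 0}
    - {"claw": 1, "tx": 0, "ty": 0, "tz": 0, "ax": 0, "ay": 0, "az": 0}

```text
clock: 7.73
tcp_pos: [0.6317, 0.0399, 0.2261]
orientation: [-3.142, 0.0, -0.001]
contact_force: [-0.5, 0.5, -0.5]
grip_width: 0.0169
gripper_force: 29.3
```

Call:
arm_command:
  plan:
    - {"claw": 1, "tx": 0, "ty": 0, "tz": 0.001, "ax": 0, "ay": 0, "az": 0}
    - {"claw": 1, "tx": 0, "ty": 0, "tz": 0.001, "ax": 0, "ay": 0, "az": 0}
    - {"claw": 1, "tx": 0, "ty": 0, "tz": 0.001, "ax": 0, "ay": 0, "az": 0}
    - {"claw": 1, "tx": 0, "ty": 0, "tz": 0.0005, "ax": 0, "ay": 0, "az": 0}
    - {"claw": 1, "tx": 0, "ty": 0, "tz": 0, "ax": 0, "ay": 0, "az": 0}
    - {"claw": 1, "tx": 0, "ty": 0, "tz": 0, "ax": 0, "ay": 0, "az": 0}
    - {"claw": 1, "tx": 0, "ty": 0, "tz": 0, "ax": 0, "ay": 0, "az": 0}
    - {"claw": 1, "tx": 0, "ty": 0, "tz": 0, "ax": 0, "ay": 0, "az": 0}
    - {"claw": 1, "tx": 0, "ty": 0, "tz": 0, "ax": 0, "ay": 0, "az": 0}
    - {"claw": 1, "tx": 0, "ty": 0, "tz": 0, "ax": 0, "ay": 0, "az": 0}

```text
clock: 8.57
tcp_pos: [0.6316, 0.0399, 0.2224]
orientation: [3.142, -0.0, 0.001]
contact_force: [-0.5, -0.7, 3.2]
grip_width: 0.0166
gripper_force: 29.4
```

Call:
arm_command:
  plan:
    - {"claw": 0.85, "tx": 0, "ty": 0, "tz": 0, "ax": 0, "ay": 0, "az": 0}
    - {"claw": 0.75, "tx": 0, "ty": 0, "tz": 0, "ax": 0, "ay": 0, "az": 0}
    - {"claw": 0.6, "tx": 0, "ty": 0, "tz": 0, "ax": 0, "ay": 0, "az": 0}
    - {"claw": 0.4, "tx": 0, "ty": 0, "tz": 0, "ax": 0, "ay": 0, "az": 0}
    - {"claw": 0.4, "tx": 0, "ty": 0, "tz": 0, "ax": 0, "ay": 0, "az": 0}
    - {"claw": 0.4, "tx": 0, "ty": 0, "tz": 0, "ax": 0, "ay": 0, "az": 0}
    - {"claw": 0.4, "tx": 0, "ty": 0, "tz": -0.015, "ax": 0, "ay": 0, "az": 0}
    - {"claw": 0.4, "tx": 0, "ty": 0, "tz": -0.03, "ax": 0, "ay": 0, "az": 0}
    - {"claw": 0.2, "tx": 0, "ty": 0, "tz": -0.035, "ax": 0, "ay": 0, "az": 0}
    - {"claw": 0, "tx": 0, "ty": 0, "tz": -0.035, "ax": 0, "ay": 0, "az": 0}

```text
clock: 9.4
tcp_pos: [0.6311, 0.0398, 0.3379]
orientation: [3.142, 0.0, -0.003]
contact_force: [0.6, 0.1, 1.3]
grip_width: 0.0732
gripper_force: 0.0
```

Run:
```python
from h import *
o=r.get_obs(); print(o['tcp_pos'],o['grip_width'],o['contact_force'])
T=cam_T('wrist',o); save('wrist','w3')
print(tip('tube_red_mid','wrist',T))
```

```text
[0.63107854 0.03981477 0.33785198] 0.07321766790237853 [0.64886005 0.0556302  1.26568608]
[(0.77, [0.6271, 0.0371, 0.0447]), (0.47, [0.6202, 0.1953, 0.006])]
```

View pics/w3.png

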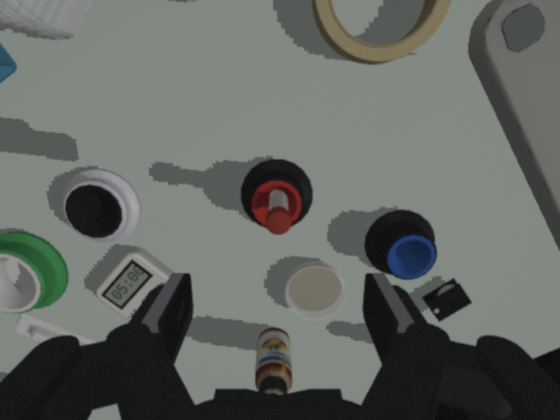

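The red tube stands home in its insert (cap at (278,220), mid-height 45 mm as expected). The blue tube is next.

Call:
arm_command:
  plan:
    - {"claw": 0, "tx": -0.016, "ty": -0.015, "tz": 0, "ax": 0, "ay": 0, "az": 0}
    - {"claw": 0, "tx": -0.028, "ty": -0.026, "tz": 0, "ax": 0, "ay": 0, "az": 0}
    - {"claw": 0, "tx": -0.03, "ty": -0.028, "tz": 0, "ax": 0, "ay": 0, "az": 0}
    - {"claw": 0, "tx": -0.03, "ty": -0.028, "tz": 0, "ax": 0, "ay": 0, "az": 0}
    - {"claw": 0, "tx": -0.03, "ty": -0.028, "tz": 0, "ax": 0, "ay": 0, "az": 0}
    - {"claw": 0, "tx": -0.03, "ty": -0.028, "tz": 0, "ax": 0, "ay": 0, "az": 0}
    - {"claw": 0, "tx": -0.03, "ty": -0.028, "tz": 0, "ax": 0, "ay": 0, "az": 0}
    - {"claw": 0, "tx": -0.02, "ty": -0.016, "tz": 0, "ax": 0, "ay": 0, "az": 0}
    - {"claw": 0, "tx": -0.01, "ty": -0.008, "tz": 0, "ax": 0, "ay": 0, "az": 0}
    - {"claw": 0, "tx": 0, "ty": 0, "tz": 0, "ax": 0, "ay": 0, "az": 0}

```text
clock: 10.33
tcp_pos: [0.4048, 0.2472, 0.3372]
orientation: [-3.141, -0.009, 0.001]
contact_force: [-1.2, 0.8, -0.0]
grip_width: 0.0854
gripper_force: 0.0
```

Run:
```python
from h import *
r.grab_frame('wrist'); r.grab_frame('wrist')
o=r.get_obs(); print(o['tcp_pos'],o['orientation'],o['joints'].round(2))
T=cam_T('wrist',o); im=save('wrist','w4')
print(tip('tube_blue_mid','wrist',T))
H,S,V=cv2.split(cv2.cvtColor(im,cv2.COLOR_RGB2HSV))
m=((H>95)&(H<125)&(S>100)&(V>50)).astype(np.uint8); n,l,s,c=cv2.connectedComponentsWithStats(m)
for i in range(1,n):
    if s[i,4]>60: print(s[i],c[i].round(1),atz('wrist',c[i],.074,T).round(4))
```

```text
[0.40767126 0.24473658 0.33713355] [3.14129529e+00 9.29861336e-04 6.27437194e-04] [-0.24  0.28 -0.5   2.06  0.18  0.85 -2.41]
[(0.66, [0.4045, 0.2428, 0.0415])]
[402  12  19  21 258] [411.   21.9] [0.5294 0.1651 0.074 ]
[265 206  24  27 490] [276.5 219.2] [0.4066 0.2444 0.074 ]
```

Aligned within 1 mm; descend and close.

Call:
arm_command:
  squeeze: 30
  plan:
    - {"claw": 0, "tx": -0.001, "ty": 0, "tz": 0.02, "ax": 0, "ay": 0, "az": 0}
    - {"claw": 0, "tx": 0, "ty": 0, "tz": 0.03, "ax": 0, "ay": 0, "az": 0}
    - {"claw": 0, "tx": 0, "ty": 0, "tz": 0.03, "ax": 0, "ay": 0, "az": 0}
    - {"claw": 0, "tx": 0, "ty": 0, "tz": 0.025, "ax": 0, "ay": 0, "az": 0}
    - {"claw": 0, "tx": 0, "ty": 0, "tz": 0.0145, "ax": 0, "ay": 0, "az": 0}
    - {"claw": 0, "tx": 0, "ty": 0, "tz": 0, "ax": 0, "ay": 0, "az": 0}
    - {"claw": 0.4, "tx": 0, "ty": 0, "tz": 0, "ax": 0, "ay": 0, "az": 0}
    - {"claw": 0.6, "tx": 0, "ty": 0, "tz": 0, "ax": 0, "ay": 0, "az": 0}
    - {"claw": 0.65, "tx": 0, "ty": 0, "tz": 0, "ax": 0, "ay": 0, "az": 0}
    - {"claw": 0.65, "tx": 0, "ty": 0, "tz": 0, "ax": 0, "ay": 0, "az": 0}

```text
clock: 11.37
tcp_pos: [0.4072, 0.245, 0.2188]
orientation: [-3.14, 0.001, -0.003]
contact_force: [-0.2, 0.8, -0.2]
grip_width: 0.039
gripper_force: 0.0
```

Call:
arm_command:
  squeeze: 30
  plan:
    - {"claw": 0.72, "tx": 0, "ty": 0, "tz": 0, "ax": 0, "ay": 0, "az": 0}
    - {"claw": 0.78, "tx": 0, "ty": 0, "tz": 0, "ax": 0, "ay": 0, "az": 0}
    - {"claw": 0.84, "tx": 0, "ty": 0, "tz": 0, "ax": 0, "ay": 0, "az": 0}
    - {"claw": 0.9, "tx": 0, "ty": 0, "tz": 0, "ax": 0, "ay": 0, "az": 0}
    - {"claw": 1, "tx": 0, "ty": 0, "tz": 0, "ax": 0, "ay": 0, "az": 0}
    - {"claw": 1, "tx": 0, "ty": 0, "tz": 0, "ax": 0, "ay": 0, "az": 0}
    - {"claw": 1, "tx": 0, "ty": 0, "tz": 0, "ax": 0, "ay": 0, "az": 0}
    - {"claw": 1, "tx": 0, "ty": 0, "tz": 0, "ax": 0, "ay": 0, "az": 0}
    - {"claw": 1, "tx": 0, "ty": 0, "tz": 0, "ax": 0, "ay": 0, "az": 0}
    - {"claw": 1, "tx": 0, "ty": 0, "tz": 0, "ax": 0, "ay": 0, "az": 0}

```text
clock: 12.2
tcp_pos: [0.4069, 0.2452, 0.2183]
orientation: [-3.141, 0.0, -0.002]
contact_force: [0.3, -0.2, 5.8]
grip_width: 0.0167
gripper_force: 29.3
```

Call:
arm_command:
  plan:
    - {"claw": 1, "tx": 0, "ty": 0, "tz": -0.02, "ax": 0, "ay": 0, "az": 0}
    - {"claw": 1, "tx": 0, "ty": 0, "tz": -0.035, "ax": 0, "ay": 0, "az": 0}
    - {"claw": 1, "tx": 0, "ty": 0, "tz": -0.04, "ax": 0, "ay": 0, "az": 0}
    - {"claw": 1, "tx": 0, "ty": 0, "tz": -0.035, "ax": 0, "ay": 0, "az": 0}
    - {"claw": 1, "tx": 0.008, "ty": 0.0145, "tz": 0, "ax": 0, "ay": 0, "az": 0}
    - {"claw": 1, "tx": 0.016, "ty": 0.029, "tz": 0, "ax": 0, "ay": 0, "az": 0}
    - {"claw": 1, "tx": 0.016, "ty": 0.029, "tz": 0, "ax": 0, "ay": 0, "az": 0}
    - {"claw": 1, "tx": 0.016, "ty": 0.029, "tz": 0, "ax": 0, "ay": 0, "az": 0}
    - {"claw": 1, "tx": 0.016, "ty": 0.029, "tz": 0, "ax": 0, "ay": 0, "az": 0}
    - {"claw": 1, "tx": 0.016, "ty": 0.029, "tz": 0, "ax": 0, "ay": 0, "az": 0}

```text
clock: 13.03
tcp_pos: [0.4948, 0.0838, 0.3477]
orientation: [3.141, 0.0, -0.0]
contact_force: [0.8, -0.3, -0.2]
grip_width: 0.0167
gripper_force: 29.3
```

Call:
arm_command:
  plan:
    - {"claw": 1, "tx": 0.016, "ty": 0.029, "tz": 0, "ax": 0, "ay": 0, "az": 0}
    - {"claw": 1, "tx": 0.016, "ty": 0.029, "tz": 0, "ax": 0, "ay": 0, "az": 0}
    - {"claw": 1, "tx": 0.016, "ty": 0.029, "tz": 0, "ax": 0, "ay": 0, "az": 0}
    - {"claw": 1, "tx": 0.016, "ty": 0.029, "tz": 0, "ax": 0, "ay": 0, "az": 0}
    - {"claw": 1, "tx": 0.014, "ty": 0.024, "tz": 0, "ax": 0, "ay": 0, "az": 0}
    - {"claw": 1, "tx": 0.01, "ty": 0.0175, "tz": 0, "ax": 0, "ay": 0, "az": 0}
    - {"claw": 1, "tx": 0, "ty": 0, "tz": 0, "ax": 0, "ay": 0, "az": 0}
    - {"claw": 1, "tx": 0, "ty": 0, "tz": 0.02, "ax": 0, "ay": 0, "az": 0}
    - {"claw": 1, "tx": 0, "ty": 0, "tz": 0.03, "ax": 0, "ay": 0, "az": 0}
    - {"claw": 1, "tx": 0, "ty": 0, "tz": 0.03, "ax": 0, "ay": 0, "az": 0}

```text
clock: 13.87
tcp_pos: [0.5826, -0.0717, 0.2675]
orientation: [-3.141, 0.0, -0.003]
contact_force: [0.7, -0.1, -1.1]
grip_width: 0.0168
gripper_force: 29.3
```

Run:
```python
from h import *
r.grab_frame('wrist'); r.grab_frame('wrist')
o=r.get_obs(); print(o['tcp_pos'],o['orientation'],o['gripper_force'])
T=cam_T('wrist',o); im=save('wrist','w5')
print(tip('tube_blue_mid','wrist',T),tip('stand_blue_well','wrist',T))
```

```text
[ 0.5799061  -0.07161279  0.26320468] [-3.14065624e+00 -1.12823236e-03  1.49139339e-02] 29.324641227722168
[(0.43, [0.5818, -0.0692, 0.0048])] [(0.82, [0.5834, -0.0713, 0.0066])]
```

View pics/w5.png

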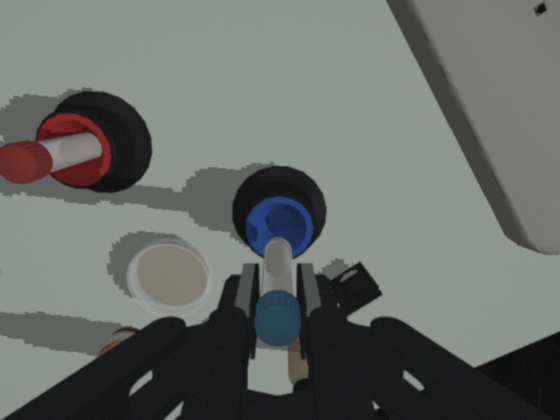

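Run:
```python
from h import *
r.grab_frame('wrist')
o=r.get_obs(); print(o['tcp_pos'],o['orientation'],o['contact_force'])
```

```text
[ 0.58324955 -0.07177975  0.26956958] [3.14158210e+00 1.98956069e-04 4.23235266e-03] [ 0.17474815 -0.15144015  1.0089739 ]
```

Call:
arm_command:
  plan:
    - {"claw": 1, "tx": 0, "ty": 0, "tz": 0.01, "ax": 0, "ay": 0, "az": 0}
    - {"claw": 1, "tx": 0, "ty": 0, "tz": 0.012, "ax": 0, "ay": 0, "az": 0}
    - {"claw": 1, "tx": 0, "ty": 0, "tz": 0.008, "ax": 0, "ay": 0, "az": 0}
    - {"claw": 1, "tx": 0, "ty": 0, "tz": 0.005, "ax": 0, "ay": 0, "az": 0}
    - {"claw": 1, "tx": 0, "ty": 0, "tz": 0.004, "ax": 0, "ay": 0, "az": 0}
    - {"claw": 1, "tx": 0, "ty": 0, "tz": 0.002, "ax": 0, "ay": 0, "az": 0}
    - {"claw": 1, "tx": 0, "ty": 0, "tz": 0.002, "ax": 0, "ay": 0, "az": 0}
    - {"claw": 1, "tx": 0, "ty": 0, "tz": 0.001, "ax": 0, "ay": 0, "az": 0}
    - {"claw": 1, "tx": 0, "ty": 0, "tz": 0, "ax": 0, "ay": 0, "az": 0}
    - {"claw": 1, "tx": 0, "ty": 0, "tz": 0, "ax": 0, "ay": 0, "az": 0}

```text
clock: 15.0
tcp_pos: [0.5826, -0.0721, 0.2239]
orientation: [3.142, -0.0, 0.001]
contact_force: [0.5, 0.8, -0.7]
grip_width: 0.0164
gripper_force: 29.3
```

Foot is about 0.6 mm above the floor, so I lower 1 mm more and release.

Call:
arm_command:
  plan:
    - {"claw": 1, "tx": 0, "ty": 0, "tz": 0.0005, "ax": 0, "ay": 0, "az": 0}
    - {"claw": 1, "tx": 0, "ty": 0, "tz": 0.0005, "ax": 0, "ay": 0, "az": 0}
    - {"claw": 1, "tx": 0, "ty": 0, "tz": 0, "ax": 0, "ay": 0, "az": 0}
    - {"claw": 1, "tx": 0, "ty": 0, "tz": 0, "ax": 0, "ay": 0, "az": 0}
    - {"claw": 1, "tx": 0, "ty": 0, "tz": 0, "ax": 0, "ay": 0, "az": 0}
    - {"claw": 1, "tx": 0, "ty": 0, "tz": 0, "ax": 0, "ay": 0, "az": 0}
    - {"claw": 1, "tx": 0, "ty": 0, "tz": 0, "ax": 0, "ay": 0, "az": 0}
    - {"claw": 1, "tx": 0, "ty": 0, "tz": 0, "ax": 0, "ay": 0, "az": 0}
    - {"claw": 1, "tx": 0, "ty": 0, "tz": 0, "ax": 0, "ay": 0, "az": 0}
    - {"claw": 1, "tx": 0, "ty": 0, "tz": 0, "ax": 0, "ay": 0, "az": 0}

```text
clock: 15.83
tcp_pos: [0.5829, -0.0722, 0.2233]
orientation: [3.141, -0.001, 0.002]
contact_force: [-0.3, 0.2, 5.4]
grip_width: 0.0165
gripper_force: 29.6
```

Call:
arm_command:
  plan:
    - {"claw": 0.85, "tx": 0, "ty": 0, "tz": 0, "ax": 0, "ay": 0, "az": 0}
    - {"claw": 0.75, "tx": 0, "ty": 0, "tz": 0, "ax": 0, "ay": 0, "az": 0}
    - {"claw": 0.6, "tx": 0, "ty": 0, "tz": 0, "ax": 0, "ay": 0, "az": 0}
    - {"claw": 0.4, "tx": 0, "ty": 0, "tz": 0, "ax": 0, "ay": 0, "az": 0}
    - {"claw": 0.4, "tx": 0, "ty": 0, "tz": 0, "ax": 0, "ay": 0, "az": 0}
    - {"claw": 0.4, "tx": 0, "ty": 0, "tz": 0, "ax": 0, "ay": 0, "az": 0}
    - {"claw": 0.4, "tx": 0, "ty": 0, "tz": -0.015, "ax": 0, "ay": 0, "az": 0}
    - {"claw": 0.4, "tx": 0, "ty": 0, "tz": -0.03, "ax": 0, "ay": 0, "az": 0}
    - {"claw": 0.2, "tx": 0, "ty": 0, "tz": -0.035, "ax": 0, "ay": 0, "az": 0}
    - {"claw": 0, "tx": 0, "ty": 0, "tz": -0.02, "ax": 0, "ay": 0, "az": 0}

```text
clock: 16.67
tcp_pos: [0.5831, -0.072, 0.3257]
orientation: [3.142, -0.0, 0.005]
contact_force: [-0.1, 0.6, -0.3]
grip_width: 0.0738
gripper_force: 0.0
```

Run:
```python
from h import *
for i in range(5): r.grab_frame('wrist')
o=r.get_obs(); print(o['tcp_pos'],o['orientation'],o['grip_width'])
T=cam_T('wrist',o); im=save('wrist','w6')
print(tip('tube_blue_mid','wrist',T),tip('vial_mid','wrist',T)); np.save('w6T.npy',T)
```

```text
[ 0.58200469 -0.07221867  0.32196962] [ 3.14152136e+00 -3.65298084e-04 -1.84044225e-03] 0.08568342139925517
[(0.85, [0.5858, -0.0713, 0.0471])] [(0.9, [0.4779, -0.0918, 0.027])]
```

View pics/w6.png

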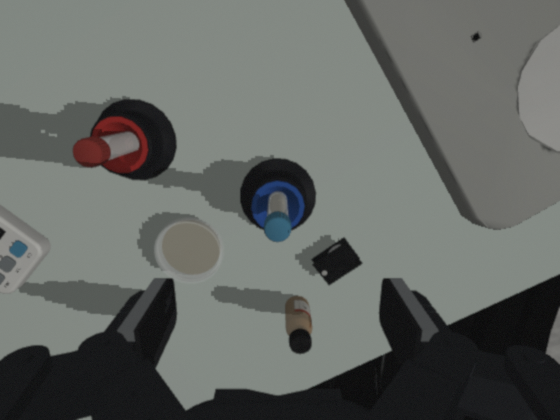

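Both tubes are home and upright. The vial cap is at (300,342). I move over the vial.

Call:
arm_command:
  plan:
    - {"claw": 0, "tx": -0.01, "ty": 0.0015, "tz": 0, "ax": 0, "ay": 0, "az": 0}
    - {"claw": 0, "tx": -0.025, "ty": 0.004, "tz": 0, "ax": 0, "ay": 0, "az": 0}
    - {"claw": 0, "tx": -0.03, "ty": 0.005, "tz": 0, "ax": 0, "ay": 0, "az": 0}
    - {"claw": 0, "tx": -0.025, "ty": 0.004, "tz": 0, "ax": 0, "ay": 0, "az": 0}
    - {"claw": 0, "tx": -0.012, "ty": 0.002, "tz": 0, "ax": 0, "ay": 0, "az": 0}
    - {"claw": 0, "tx": -0.004, "ty": 0.001, "tz": 0, "ax": 0, "ay": 0, "az": 0}
    - {"claw": 0, "tx": 0, "ty": 0, "tz": 0, "ax": 0, "ay": 0, "az": 0}
    - {"claw": 0, "tx": 0, "ty": 0, "tz": 0, "ax": 0, "ay": 0, "az": 0}
    - {"claw": 0, "tx": 0, "ty": 0, "tz": 0, "ax": 0, "ay": 0, "az": 0}
    - {"claw": 0, "tx": 0, "ty": 0, "tz": 0, "ax": 0, "ay": 0, "az": 0}

```text
clock: 17.9
tcp_pos: [0.4775, -0.0893, 0.3228]
orientation: [-3.141, -0.001, -0.001]
contact_force: [-0.0, 0.0, -0.4]
grip_width: 0.0852
gripper_force: 0.0
```

Run:
```python
from h import *
r.grab_frame('wrist')
o=r.get_obs(); print(o['tcp_pos'],o['orientation'])
T=cam_T('wrist',o); im=save('wrist','w7'); np.save('w7T.npy',T)
print(tip('vial_mid','wrist',T),tip('bottle_mid','wrist',T))
print('cap6',atz('wrist',(300,342),.057,np.load('w6T.npy')))
m=r.camera_model('wrist'); p=np.linalg.inv(T)@[.477,-.0895,.057,1]; u=int(m['cx']+m['fx']*p[0]/-p[2]); v=int(m['cy']+m['fy']*p[1]/p[2]);print(u,v)
w=60; cv2.imwrite('pics/w7c.png',cv2.resize(im[v-w:v+w,u-w:u+w,::-1],(480,480)))
```

```text
[ 0.47737662 -0.08931377  0.32271472] [-3.14121573e+00 -6.94893524e-04 -9.86606094e-04]
[(0.73, [0.474, -0.092, 0.0271])] [(0.69, [0.4753, 0.0411, 0.0511])]
cap6 [ 0.47742443 -0.09088814  0.057     ]
276 217
```

View pics/w7c.png

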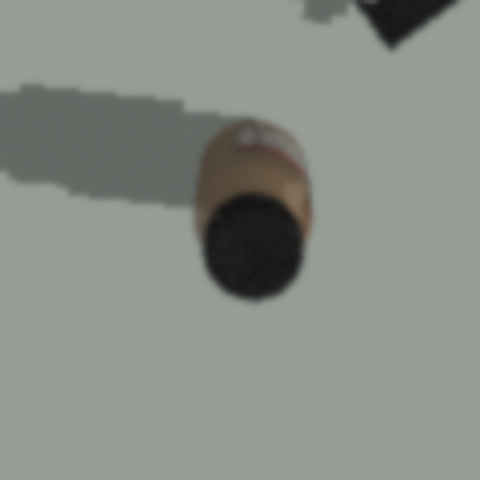

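The vial cap centre is at about (279,219), so the vial stands at (0.476, -0.0915). I shift 2 mm and descend.

Call:
arm_command:
  squeeze: 35
  plan:
    - {"claw": 0, "tx": -0.0015, "ty": 0.002, "tz": 0.02, "ax": 0, "ay": 0, "az": 0}
    - {"claw": 0, "tx": 0, "ty": 0, "tz": 0.03, "ax": 0, "ay": 0, "az": 0}
    - {"claw": 0, "tx": 0, "ty": 0, "tz": 0.03, "ax": 0, "ay": 0, "az": 0}
    - {"claw": 0, "tx": 0, "ty": 0, "tz": 0.025, "ax": 0, "ay": 0, "az": 0}
    - {"claw": 0, "tx": 0, "ty": 0, "tz": 0.0145, "ax": 0, "ay": 0, "az": 0}
    - {"claw": 0, "tx": 0, "ty": 0, "tz": 0.0055, "ax": 0, "ay": 0, "az": 0}
    - {"claw": 0.3, "tx": 0, "ty": 0, "tz": 0, "ax": 0, "ay": 0, "az": 0}
    - {"claw": 0.5, "tx": 0, "ty": 0, "tz": 0, "ax": 0, "ay": 0, "az": 0}
    - {"claw": 0.58, "tx": 0, "ty": 0, "tz": 0, "ax": 0, "ay": 0, "az": 0}
    - {"claw": 0.62, "tx": 0, "ty": 0, "tz": 0, "ax": 0, "ay": 0, "az": 0}

```text
clock: 18.93
tcp_pos: [0.4755, -0.0917, 0.1989]
orientation: [3.141, -0.001, 0.004]
contact_force: [-0.8, 0.1, 0.5]
grip_width: 0.0388
gripper_force: 0.0
```

Call:
arm_command:
  squeeze: 35
  plan:
    - {"claw": 0.66, "tx": 0, "ty": 0, "tz": 0, "ax": 0, "ay": 0, "az": 0}
    - {"claw": 0.7, "tx": 0, "ty": 0, "tz": 0, "ax": 0, "ay": 0, "az": 0}
    - {"claw": 0.75, "tx": 0, "ty": 0, "tz": 0, "ax": 0, "ay": 0, "az": 0}
    - {"claw": 0.8, "tx": 0, "ty": 0, "tz": 0, "ax": 0, "ay": 0, "az": 0}
    - {"claw": 1, "tx": 0, "ty": 0, "tz": 0, "ax": 0, "ay": 0, "az": 0}
    - {"claw": 1, "tx": 0, "ty": 0, "tz": 0, "ax": 0, "ay": 0, "az": 0}
    - {"claw": 1, "tx": 0, "ty": 0, "tz": 0, "ax": 0, "ay": 0, "az": 0}
    - {"claw": 1, "tx": 0, "ty": 0, "tz": 0, "ax": 0, "ay": 0, "az": 0}
    - {"claw": 1, "tx": 0, "ty": 0, "tz": 0, "ax": 0, "ay": 0, "az": 0}
    - {"claw": 1, "tx": 0, "ty": 0, "tz": 0, "ax": 0, "ay": 0, "az": 0}

```text
clock: 19.77
tcp_pos: [0.4753, -0.0916, 0.1983]
orientation: [3.141, -0.0, 0.002]
contact_force: [-0.2, 1.2, 6.5]
grip_width: 0.0219
gripper_force: 34.2
```

Call:
arm_command:
  plan:
    - {"claw": 1, "tx": 0, "ty": 0, "tz": -0.02, "ax": 0, "ay": 0, "az": 0}
    - {"claw": 1, "tx": 0, "ty": 0, "tz": -0.035, "ax": 0, "ay": 0, "az": 0}
    - {"claw": 1, "tx": 0, "ty": 0, "tz": -0.04, "ax": 0, "ay": 0, "az": 0}
    - {"claw": 1, "tx": 0, "ty": 0, "tz": -0.035, "ax": 0, "ay": 0, "az": 0}
    - {"claw": 1, "tx": 0.007, "ty": -0.0145, "tz": 0, "ax": 0, "ay": 0, "az": 0}
    - {"claw": 1, "tx": 0.0145, "ty": -0.029, "tz": 0, "ax": 0, "ay": 0, "az": 0}
    - {"claw": 1, "tx": 0.0145, "ty": -0.029, "tz": 0, "ax": 0, "ay": 0, "az": 0}
    - {"claw": 1, "tx": 0.0145, "ty": -0.029, "tz": 0, "ax": 0, "ay": 0, "az": 0}
    - {"claw": 1, "tx": 0.0145, "ty": -0.029, "tz": 0, "ax": 0, "ay": 0, "az": 0}
    - {"claw": 1, "tx": 0.0145, "ty": -0.029, "tz": 0, "ax": 0, "ay": 0, "az": 0}

```text
clock: 20.6
tcp_pos: [0.5548, 0.0691, 0.3276]
orientation: [3.141, -0.001, -0.0]
contact_force: [1.5, -0.7, -0.9]
grip_width: 0.0218
gripper_force: 34.4
```

Call:
arm_command:
  plan:
    - {"claw": 1, "tx": 0.0145, "ty": -0.029, "tz": 0, "ax": 0, "ay": 0, "az": 0}
    - {"claw": 1, "tx": 0.0145, "ty": -0.029, "tz": 0, "ax": 0, "ay": 0, "az": 0}
    - {"claw": 1, "tx": 0.0145, "ty": -0.029, "tz": 0, "ax": 0, "ay": 0, "az": 0}
    - {"claw": 1, "tx": 0.0125, "ty": -0.025, "tz": 0, "ax": 0, "ay": 0, "az": 0}
    - {"claw": 1, "tx": 0.0075, "ty": -0.0155, "tz": 0, "ax": 0, "ay": 0, "az": 0}
    - {"claw": 1, "tx": 0, "ty": 0, "tz": 0.02, "ax": 0, "ay": 0, "az": 0}
    - {"claw": 1, "tx": 0, "ty": 0, "tz": 0.03, "ax": 0, "ay": 0, "az": 0}
    - {"claw": 1, "tx": 0, "ty": 0, "tz": 0.025, "ax": 0, "ay": 0, "az": 0}
    - {"claw": 1, "tx": 0, "ty": 0, "tz": 0.01, "ax": 0, "ay": 0, "az": 0}
    - {"claw": 1, "tx": 0, "ty": 0, "tz": 0, "ax": 0, "ay": 0, "az": 0}

```text
clock: 21.43
tcp_pos: [0.6168, 0.1947, 0.2397]
orientation: [3.139, -0.0, -0.009]
contact_force: [0.0, 0.2, -1.5]
grip_width: 0.022
gripper_force: 34.4
```

Run:
```python
from h import *
for i in range(4): r.grab_frame('wrist')
o=r.get_obs(); print(o['tcp_pos'],o['orientation'],o['grip_width'],o['gripper_force'])
T=cam_T('wrist',o); im=save('wrist','w8'); np.save('w8T.npy',T)
print(tip('vial_mid','wrist',T),tip('stand_vial_well','wrist',T))
```

```text
[0.61876402 0.1956654  0.24457909] [-3.14048930e+00  5.87400205e-04 -4.35270261e-03] 0.021605894187721603 34.426029324531555
[(0.93, [0.6197, 0.1939, 0.0732])] [(0.81, [0.6192, 0.1963, 0.0058])]
```

View pics/w8.png

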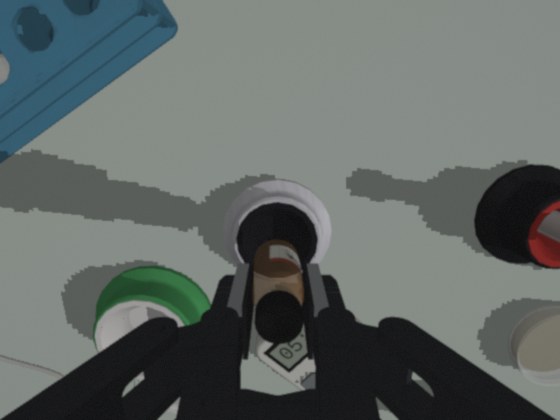

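The vial hangs straight over the centre of its stand's mouth at (277,235). Lowering.

Call:
arm_command:
  plan:
    - {"claw": 1, "tx": 0, "ty": 0, "tz": 0.01, "ax": 0, "ay": 0, "az": 0}
    - {"claw": 1, "tx": 0, "ty": 0, "tz": 0.01, "ax": 0, "ay": 0, "az": 0}
    - {"claw": 1, "tx": 0, "ty": 0, "tz": 0.008, "ax": 0, "ay": 0, "az": 0}
    - {"claw": 1, "tx": 0, "ty": 0, "tz": 0.005, "ax": 0, "ay": 0, "az": 0}
    - {"claw": 1, "tx": 0, "ty": 0, "tz": 0.003, "ax": 0, "ay": 0, "az": 0}
    - {"claw": 1, "tx": 0, "ty": 0, "tz": 0.002, "ax": 0, "ay": 0, "az": 0}
    - {"claw": 1, "tx": 0, "ty": 0, "tz": 0.001, "ax": 0, "ay": 0, "az": 0}
    - {"claw": 1, "tx": 0, "ty": 0, "tz": 0.001, "ax": 0, "ay": 0, "az": 0}
    - {"claw": 1, "tx": 0, "ty": 0, "tz": 0, "ax": 0, "ay": 0, "az": 0}
    - {"claw": 1, "tx": 0, "ty": 0, "tz": 0, "ax": 0, "ay": 0, "az": 0}

```text
clock: 22.62
tcp_pos: [0.6181, 0.1954, 0.2029]
orientation: [-3.142, 0.0, -0.001]
contact_force: [0.2, 0.4, 0.3]
grip_width: 0.0218
gripper_force: 34.5
```

Call:
arm_command:
  plan:
    - {"claw": 1, "tx": 0, "ty": 0, "tz": 0.0005, "ax": 0, "ay": 0, "az": 0}
    - {"claw": 1, "tx": 0, "ty": 0, "tz": 0.0005, "ax": 0, "ay": 0, "az": 0}
    - {"claw": 1, "tx": 0, "ty": 0, "tz": 0.0005, "ax": 0, "ay": 0, "az": 0}
    - {"claw": 1, "tx": 0, "ty": 0, "tz": 0, "ax": 0, "ay": 0, "az": 0}
    - {"claw": 1, "tx": 0, "ty": 0, "tz": 0, "ax": 0, "ay": 0, "az": 0}
    - {"claw": 1, "tx": 0, "ty": 0, "tz": 0, "ax": 0, "ay": 0, "az": 0}
    - {"claw": 1, "tx": 0, "ty": 0, "tz": 0, "ax": 0, "ay": 0, "az": 0}
    - {"claw": 1, "tx": 0, "ty": 0, "tz": 0, "ax": 0, "ay": 0, "az": 0}
    - {"claw": 1, "tx": 0, "ty": 0, "tz": 0, "ax": 0, "ay": 0, "az": 0}
    - {"claw": 1, "tx": 0, "ty": 0, "tz": 0, "ax": 0, "ay": 0, "az": 0}

```text
clock: 23.45
tcp_pos: [0.6183, 0.1955, 0.2024]
orientation: [-3.142, 0.0, -0.002]
contact_force: [-1.3, -0.7, 6.6]
grip_width: 0.0219
gripper_force: 35.2
```

Call:
arm_command:
  plan:
    - {"claw": 0.78, "tx": 0, "ty": 0, "tz": 0, "ax": 0, "ay": 0, "az": 0}
    - {"claw": 0.65, "tx": 0, "ty": 0, "tz": 0, "ax": 0, "ay": 0, "az": 0}
    - {"claw": 0.5, "tx": 0, "ty": 0, "tz": 0, "ax": 0, "ay": 0, "az": 0}
    - {"claw": 0.3, "tx": 0, "ty": 0, "tz": 0, "ax": 0, "ay": 0, "az": 0}
    - {"claw": 0.3, "tx": 0, "ty": 0, "tz": 0, "ax": 0, "ay": 0, "az": 0}
    - {"claw": 0.3, "tx": 0, "ty": 0, "tz": 0, "ax": 0, "ay": 0, "az": 0}
    - {"claw": 0.3, "tx": 0, "ty": 0, "tz": -0.015, "ax": 0, "ay": 0, "az": 0}
    - {"claw": 0.3, "tx": 0, "ty": 0, "tz": -0.03, "ax": 0, "ay": 0, "az": 0}
    - {"claw": 0.2, "tx": 0, "ty": 0, "tz": -0.04, "ax": 0, "ay": 0, "az": 0}
    - {"claw": 0, "tx": 0, "ty": 0, "tz": -0.04, "ax": 0, "ay": 0, "az": 0}

```text
clock: 24.28
tcp_pos: [0.6175, 0.1953, 0.3279]
orientation: [3.141, 0.0, -0.003]
contact_force: [1.5, 0.9, 0.5]
grip_width: 0.0784
gripper_force: 0.0
```

Call:
arm_command:
  plan:
    - {"claw": 0, "tx": -0.01, "ty": 0.01, "tz": -0.01, "ax": 0, "ay": 0, "az": 0}
    - {"claw": 0, "tx": -0.025, "ty": 0.025, "tz": -0.01, "ax": 0, "ay": 0, "az": 0}
    - {"claw": 0, "tx": -0.027, "ty": 0.027, "tz": -0.005, "ax": 0, "ay": 0, "az": 0}
    - {"claw": 0, "tx": -0.027, "ty": 0.028, "tz": 0, "ax": 0, "ay": 0, "az": 0}
    - {"claw": 0, "tx": -0.027, "ty": 0.028, "tz": 0, "ax": 0, "ay": 0, "az": 0}
    - {"claw": 0, "tx": -0.02, "ty": 0.02, "tz": 0, "ax": 0, "ay": 0, "az": 0}
    - {"claw": 0, "tx": -0.01, "ty": 0.012, "tz": 0, "ax": 0, "ay": 0, "az": 0}
    - {"claw": 0, "tx": 0, "ty": 0, "tz": 0, "ax": 0, "ay": 0, "az": 0}
    - {"claw": 0, "tx": 0, "ty": 0, "tz": 0, "ax": 0, "ay": 0, "az": 0}
    - {"claw": 0, "tx": 0, "ty": 0, "tz": 0, "ax": 0, "ay": 0, "az": 0}

```text
clock: 25.12
tcp_pos: [0.4727, 0.0462, 0.3521]
orientation: [-3.141, -0.001, -0.003]
contact_force: [0.6, 1.1, 0.7]
grip_width: 0.0856
gripper_force: 0.0
```

Run:
```python
from h import *
for i in range(4): r.grab_frame('wrist')
o=r.get_obs(); print(o['tcp_pos'],o['orientation'])
T=cam_T('wrist',o); im=save('wrist','w9'); np.save('w9T.npy',T)
print(tip('bottle_mid','wrist',T),tip('vial_mid','wrist',T))
```

```text
[0.47254346 0.04632776 0.35127875] [-3.14097661e+00 -2.02170939e-03 -4.31004001e-04]
[(0.73, [0.473, 0.0419, 0.0542])] [(0.98, [0.6198, 0.1946, 0.0292])]
```

View pics/w9.png

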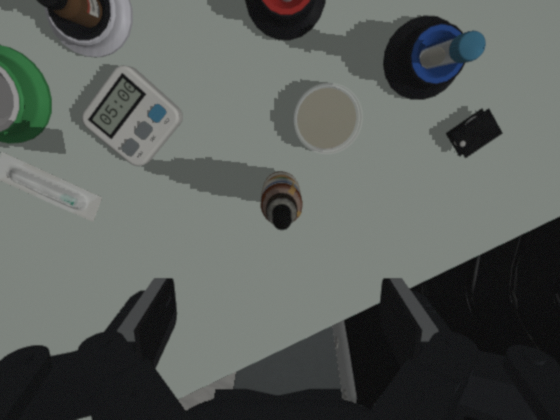

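The bottle stands upright, bulb at (282,217) and cap ring around (282,207). The vial is in its stand at upper left.

Run:
```python
from h import *
T=np.load('w9T.npy')
print(atz('wrist',(282.5,217),.1,T),atz('wrist',(282,207),.077,T),atz('wrist',(281.5,196),.05,T)); print(r.get_obs()['tcp_pos'])
```

```text
[0.47698572 0.04229885 0.1       ] [0.47696399 0.04235889 0.077     ] [0.47797384 0.04244463 0.05      ]
[0.47221434 0.04585615 0.35105579]
```

Call:
arm_command:
  squeeze: 45
  plan:
    - {"claw": 0, "tx": 0.003, "ty": 0.0035, "tz": 0, "ax": 0, "ay": 0, "az": 0}
    - {"claw": 0, "tx": 0, "ty": 0, "tz": 0.02, "ax": 0, "ay": 0, "az": 0}
    - {"claw": 0, "tx": 0, "ty": 0, "tz": 0.03, "ax": 0, "ay": 0, "az": 0}
    - {"claw": 0, "tx": 0, "ty": 0, "tz": 0.03, "ax": 0, "ay": 0, "az": 0}
    - {"claw": 0, "tx": 0, "ty": 0, "tz": 0.03, "ax": 0, "ay": 0, "az": 0}
    - {"claw": 0, "tx": 0, "ty": 0, "tz": 0.02, "ax": 0, "ay": 0, "az": 0}
    - {"claw": 0, "tx": 0, "ty": 0, "tz": 0.01, "ax": 0, "ay": 0, "az": 0}
    - {"claw": 0.2, "tx": 0, "ty": 0, "tz": 0, "ax": 0, "ay": 0, "az": 0}
    - {"claw": 0.35, "tx": 0, "ty": 0, "tz": 0, "ax": 0, "ay": 0, "az": 0}
    - {"claw": 0.45, "tx": 0, "ty": 0, "tz": 0, "ax": 0, "ay": 0, "az": 0}

```text
clock: 26.3
tcp_pos: [0.4757, 0.042, 0.2124]
orientation: [-3.141, 0.0, -0.003]
contact_force: [0.6, 0.3, -0.7]
grip_width: 0.0519
gripper_force: 0.0
```

Call:
arm_command:
  squeeze: 45
  plan:
    - {"claw": 0.5, "tx": 0, "ty": 0, "tz": 0, "ax": 0, "ay": 0, "az": 0}
    - {"claw": 0.55, "tx": 0, "ty": 0, "tz": 0, "ax": 0, "ay": 0, "az": 0}
    - {"claw": 0.6, "tx": 0, "ty": 0, "tz": 0, "ax": 0, "ay": 0, "az": 0}
    - {"claw": 0.65, "tx": 0, "ty": 0, "tz": 0, "ax": 0, "ay": 0, "az": 0}
    - {"claw": 0.7, "tx": 0, "ty": 0, "tz": 0, "ax": 0, "ay": 0, "az": 0}
    - {"claw": 1, "tx": 0, "ty": 0, "tz": 0, "ax": 0, "ay": 0, "az": 0}
    - {"claw": 1, "tx": 0, "ty": 0, "tz": 0, "ax": 0, "ay": 0, "az": 0}
    - {"claw": 1, "tx": 0, "ty": 0, "tz": 0, "ax": 0, "ay": 0, "az": 0}
    - {"claw": 1, "tx": 0, "ty": 0, "tz": 0, "ax": 0, "ay": 0, "az": 0}
    - {"claw": 1, "tx": 0, "ty": 0, "tz": 0, "ax": 0, "ay": 0, "az": 0}

```text
clock: 27.13
tcp_pos: [0.4755, 0.0422, 0.2122]
orientation: [-3.141, 0.0, -0.003]
contact_force: [-0.3, 0.4, 6.6]
grip_width: 0.0309
gripper_force: 43.9
```

Call:
arm_command:
  plan:
    - {"claw": 1, "tx": 0, "ty": 0, "tz": -0.02, "ax": 0, "ay": 0, "az": 0}
    - {"claw": 1, "tx": 0, "ty": 0, "tz": -0.04, "ax": 0, "ay": 0, "az": 0}
    - {"claw": 1, "tx": 0, "ty": 0, "tz": -0.04, "ax": 0, "ay": 0, "az": 0}
    - {"claw": 1, "tx": 0.0045, "ty": -0.0135, "tz": 0, "ax": 0, "ay": 0, "az": 0}
    - {"claw": 1, "tx": 0.0115, "ty": -0.035, "tz": 0, "ax": 0, "ay": 0, "az": 0}
    - {"claw": 1, "tx": 0.0115, "ty": -0.035, "tz": 0, "ax": 0, "ay": 0, "az": 0}
    - {"claw": 1, "tx": 0.0115, "ty": -0.035, "tz": 0, "ax": 0, "ay": 0, "az": 0}
    - {"claw": 1, "tx": 0.0115, "ty": -0.035, "tz": 0, "ax": 0, "ay": 0, "az": 0}
    - {"claw": 1, "tx": 0.0115, "ty": -0.035, "tz": 0, "ax": 0, "ay": 0, "az": 0}
    - {"claw": 1, "tx": 0.0105, "ty": -0.032, "tz": 0, "ax": 0, "ay": 0, "az": 0}

```text
clock: 27.97
tcp_pos: [0.5477, 0.2644, 0.3113]
orientation: [-3.141, -0.001, -0.0]
contact_force: [0.7, -0.3, -0.7]
grip_width: 0.0311
gripper_force: 45.0
```

Call:
arm_command:
  plan:
    - {"claw": 1, "tx": 0.0055, "ty": -0.0165, "tz": 0, "ax": 0, "ay": 0, "az": 0}
    - {"claw": 1, "tx": 0, "ty": 0, "tz": 0, "ax": 0, "ay": 0, "az": 0}
    - {"claw": 1, "tx": 0, "ty": 0, "tz": 0, "ax": 0, "ay": 0, "az": 0}
    - {"claw": 1, "tx": 0, "ty": 0, "tz": 0.015, "ax": 0, "ay": 0, "az": 0}
    - {"claw": 1, "tx": 0, "ty": 0, "tz": 0.02, "ax": 0, "ay": 0, "az": 0}
    - {"claw": 1, "tx": 0, "ty": 0, "tz": 0.015, "ax": 0, "ay": 0, "az": 0}
    - {"claw": 1, "tx": 0, "ty": 0, "tz": 0.005, "ax": 0, "ay": 0, "az": 0}
    - {"claw": 1, "tx": 0, "ty": 0, "tz": 0, "ax": 0, "ay": 0, "az": 0}
    - {"claw": 1, "tx": 0, "ty": 0, "tz": 0, "ax": 0, "ay": 0, "az": 0}
    - {"claw": 1, "tx": 0, "ty": 0, "tz": 0, "ax": 0, "ay": 0, "az": 0}

```text
clock: 28.8
tcp_pos: [0.5535, 0.2786, 0.2574]
orientation: [-3.141, 0.001, -0.002]
contact_force: [-0.4, -0.5, -0.8]
grip_width: 0.0307
gripper_force: 45.0
```

Run:
```python
from h import *
r.grab_frame('wrist'); r.grab_frame('wrist')
o=r.get_obs(); print(o['tcp_pos'],o['orientation'],o['grip_width'],o['gripper_force'])
T=cam_T('wrist',o); im=save('wrist','w10'); np.save('w10T.npy',T)
print(tip('bottle_mid','wrist',T),tip('stand_bottle_well','wrist',T))
```

```text
[0.55340595 0.27888788 0.25739736] [-3.14082036e+00  7.31533909e-04 -2.69102016e-03] 0.03039795931177114 45.04794708453119
[(0.7, [0.5506, 0.275, 0.0955])] [(0.62, [0.5559, 0.2747, 0.0045])]
```

View pics/w10.png

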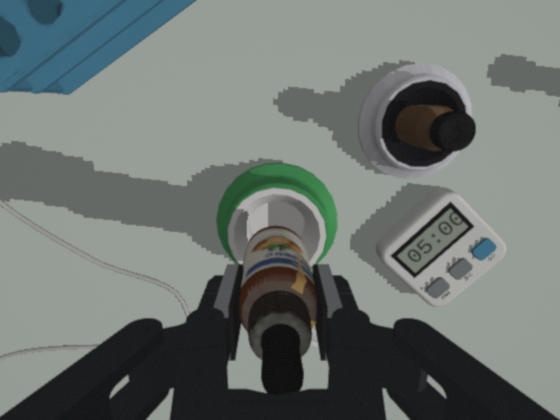

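The bottle is held upright over the white mouth, which is centred at column 277. Lowering.

Call:
arm_command:
  plan:
    - {"claw": 1, "tx": 0, "ty": 0, "tz": 0.008, "ax": 0, "ay": 0, "az": 0}
    - {"claw": 1, "tx": 0, "ty": 0, "tz": 0.009, "ax": 0, "ay": 0, "az": 0}
    - {"claw": 1, "tx": 0, "ty": 0, "tz": 0.008, "ax": 0, "ay": 0, "az": 0}
    - {"claw": 1, "tx": 0, "ty": 0, "tz": 0.006, "ax": 0, "ay": 0, "az": 0}
    - {"claw": 1, "tx": 0, "ty": 0, "tz": 0.004, "ax": 0, "ay": 0, "az": 0}
    - {"claw": 1, "tx": 0, "ty": 0, "tz": 0.002, "ax": 0, "ay": 0, "az": 0}
    - {"claw": 1, "tx": 0, "ty": 0, "tz": 0.001, "ax": 0, "ay": 0, "az": 0}
    - {"claw": 1, "tx": 0, "ty": 0, "tz": 0.001, "ax": 0, "ay": 0, "az": 0}
    - {"claw": 1, "tx": 0, "ty": 0, "tz": 0, "ax": 0, "ay": 0, "az": 0}
    - {"claw": 1, "tx": 0, "ty": 0, "tz": 0, "ax": 0, "ay": 0, "az": 0}

```text
clock: 29.88
tcp_pos: [0.5535, 0.2787, 0.2175]
orientation: [-3.141, 0.001, -0.002]
contact_force: [4.7, -1.2, 2.3]
grip_width: 0.0307
gripper_force: 46.0
```

Call:
arm_command:
  plan:
    - {"claw": 1, "tx": 0, "ty": 0, "tz": 0.0005, "ax": 0, "ay": 0, "az": 0}
    - {"claw": 1, "tx": 0, "ty": 0, "tz": 0.0005, "ax": 0, "ay": 0, "az": 0}
    - {"claw": 1, "tx": 0, "ty": 0, "tz": 0.0005, "ax": 0, "ay": 0, "az": 0}
    - {"claw": 1, "tx": 0, "ty": 0, "tz": 0, "ax": 0, "ay": 0, "az": 0}
    - {"claw": 1, "tx": 0, "ty": 0, "tz": 0, "ax": 0, "ay": 0, "az": 0}
    - {"claw": 1, "tx": 0, "ty": 0, "tz": 0, "ax": 0, "ay": 0, "az": 0}
    - {"claw": 1, "tx": 0, "ty": 0, "tz": 0, "ax": 0, "ay": 0, "az": 0}
    - {"claw": 1, "tx": 0, "ty": 0, "tz": 0, "ax": 0, "ay": 0, "az": 0}
    - {"claw": 1, "tx": 0, "ty": 0, "tz": 0, "ax": 0, "ay": 0, "az": 0}
    - {"claw": 1, "tx": 0, "ty": 0, "tz": 0, "ax": 0, "ay": 0, "az": 0}

```text
clock: 30.72
tcp_pos: [0.5539, 0.2789, 0.2173]
orientation: [-3.141, 0.001, -0.004]
contact_force: [3.1, -1.9, 10.1]
grip_width: 0.0306
gripper_force: 46.5
```

Call:
arm_command:
  plan:
    - {"claw": 0.65, "tx": 0, "ty": 0, "tz": 0, "ax": 0, "ay": 0, "az": 0}
    - {"claw": 0.5, "tx": 0, "ty": 0, "tz": 0, "ax": 0, "ay": 0, "az": 0}
    - {"claw": 0.3, "tx": 0, "ty": 0, "tz": 0, "ax": 0, "ay": 0, "az": 0}
    - {"claw": 0.15, "tx": 0, "ty": 0, "tz": 0, "ax": 0, "ay": 0, "az": 0}
    - {"claw": 0.15, "tx": 0, "ty": 0, "tz": 0, "ax": 0, "ay": 0, "az": 0}
    - {"claw": 0.15, "tx": 0, "ty": 0, "tz": 0, "ax": 0, "ay": 0, "az": 0}
    - {"claw": 0.15, "tx": 0, "ty": 0, "tz": -0.015, "ax": 0, "ay": 0, "az": 0}
    - {"claw": 0.15, "tx": 0, "ty": 0, "tz": -0.03, "ax": 0, "ay": 0, "az": 0}
    - {"claw": 0.15, "tx": 0, "ty": 0, "tz": -0.04, "ax": 0, "ay": 0, "az": 0}
    - {"claw": 0.15, "tx": 0, "ty": 0, "tz": -0.04, "ax": 0, "ay": 0, "az": 0}

```text
clock: 31.55
tcp_pos: [0.5523, 0.2787, 0.3409]
orientation: [3.14, 0.001, -0.005]
contact_force: [0.5, -0.2, -0.4]
grip_width: 0.0728
gripper_force: 0.0
```

Call:
arm_command:
  plan:
    - {"claw": 0, "tx": 0, "ty": 0, "tz": -0.03, "ax": 0, "ay": 0, "az": 0}
    - {"claw": 0, "tx": -0.02, "ty": 0, "tz": -0.01, "ax": 0, "ay": 0, "az": 0}
    - {"claw": 0, "tx": -0.03, "ty": 0, "tz": 0, "ax": 0, "ay": 0, "az": 0}
    - {"claw": 0, "tx": -0.02, "ty": 0, "tz": 0, "ax": 0, "ay": 0, "az": 0}
    - {"claw": 0, "tx": 0, "ty": 0, "tz": 0, "ax": 0, "ay": 0, "az": 0}
    - {"claw": 0, "tx": 0, "ty": 0, "tz": 0, "ax": 0, "ay": 0, "az": 0}
    - {"claw": 0, "tx": 0, "ty": 0, "tz": 0, "ax": 0, "ay": 0, "az": 0}
    - {"claw": 0, "tx": 0, "ty": 0, "tz": 0, "ax": 0, "ay": 0, "az": 0}
    - {"claw": 0, "tx": 0, "ty": 0, "tz": 0, "ax": 0, "ay": 0, "az": 0}
    - {"claw": 0, "tx": 0, "ty": 0, "tz": 0, "ax": 0, "ay": 0, "az": 0}

```text
clock: 32.38
tcp_pos: [0.4837, 0.2787, 0.3804]
orientation: [-3.142, 0.002, 0.001]
contact_force: [-0.4, 0.7, -0.0]
grip_width: 0.0854
gripper_force: 0.0
```

Run:
```python
from h import *
im=save('wrist','w11'); T=cam_T('wrist'); print(tip('bottle_mid','wrist',T))
im2=save('scene','s11'); T=cam_T('scene')
for t in ['tube_red_mid','tube_blue_mid','vial_mid','bottle_mid','petri_dish','timer','needle_pack','folding_lens']: print(t,tip(t,'scene',T))
c=cv2.resize(im2[170:330,150:420],(780,462)); cv2.imwrite('pics/s11c.png',c[:,:,::-1])
```

```text
[(0.71, [0.553, 0.2801, 0.0576])]
tube_red_mid [(0.5, [0.6311, 0.0398, 0.0484])]
tube_blue_mid [(0.56, [0.5787, -0.0725, 0.0441])]
vial_mid [(0.74, [0.5512, 0.279, 0.006]), (0.63, [0.6174, 0.1991, 0.0319])]
bottle_mid [(0.8, [0.555, 0.2806, 0.0563])]
petri_dish [(0.56, [0.5354, 0.0008, 0.002])]
timer [(0.68, [0.5397, 0.1717, 0.0009])]
needle_pack [(0.73, [0.6187, 0.1957, 0.0054]), (0.46, [0.4759, 0.2564, -0.001])]
folding_lens [(0.67, [0.5237, -0.1251, 0.0032])]
```

View pics/s11c.png

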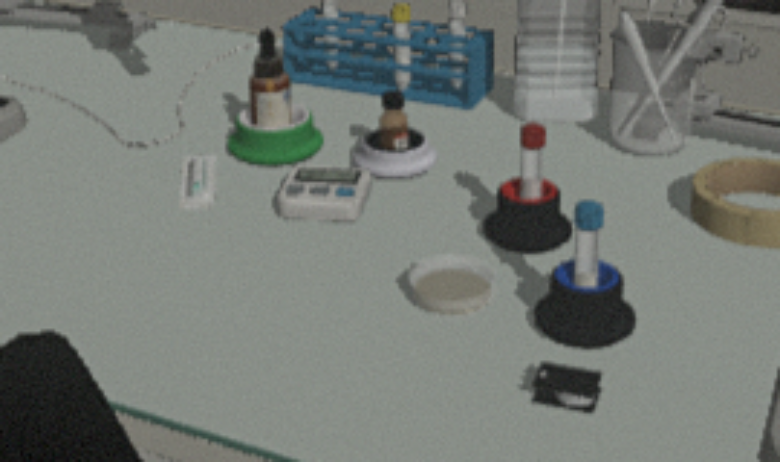

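View pics/w11.png

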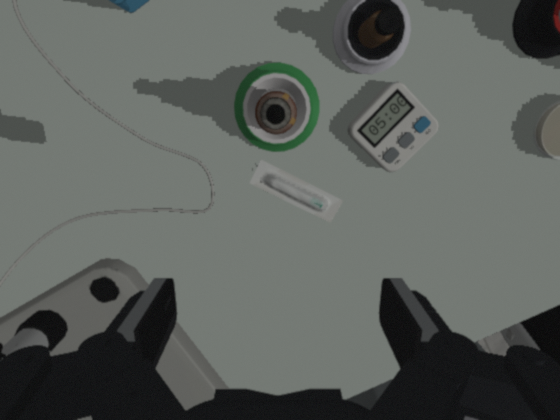

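All four containers stand upright and home in their matching stands, the bystanders are where they were, and the gripper is clear. Handing in.

```bash
python3 -c "
from bench import r
print(r.hand_in())"
```

```text
the job is handed in; nothing more can be done
None
```

I handed the job in at about 33 s: the last pictures show all four containers upright and seated in their own stands, and the petri dish, timer, needle pack and hand lens where they were; the hand-in returned no verdict.

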